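Lock the bayonet cap of a receiver-capsule test socket

TASK

One of the two round capsule test sockets on the bench still stands open: its winged cap only rides high on the spring, with its pointer at the round mark. Press that cap fully down, turn it clockwise (seen from above) until its pointer is at the bar-shaped mark, then let go so that the spring lifts it into its locking notches. Leave the other socket, which is already locked, and the things lying about as they are.

Things in the scene. Friction and masses are not known exactly. Their poses are not given: they have to be found in the camera images.
- socket_a: The open test socket, fixed: round grey base 108 mm across, 8 mm high; drum 94 mm across, its deck 24 mm up; upright steel tube, outside 55 mm, rim 63 mm up, with three J-shaped bayonet slots. A spring plunger in the tube carries a receiver capsule (disc 40 mm wide), the cap rests on that. Origin on the tube's axis at bench level, z up.
- cap_a: Its loose winged cap, 100 g. Origin on its axis, under the plug; z up, x along the wing bar to the pointer. Flange disc 66 mm across, upper face at z = 27.5 mm of this frame. Origin above the bench: 55 mm open (pins in the entry slots), 41.5 mm fully down (flange on the rim), 50 mm locked. It turns freely only when that is below 45 mm.
- cap_a_wing (a point): Middle of the top of cap_a's black wing bar (50 mm long, 12 mm wide, standing 20 mm above the flange). Pinch the bar, or just straddle it with the fingers, whose tips press on the flange. Pressing takes about 3 N at first, 10 N at the bottom (0.5 N/mm, then solid). Locking turns it 60 degrees clockwise seen from above; a stop follows about 4 degrees later.
- cap_a_pointer (a point): Tip of cap_a's pointer: a small black nose, 6 mm wide, that runs on from one end of the wing bar over the flange's edge, ending 38 mm from the axis.
- socket_a_open (a point): The open position (small round mark on the deck), 38 mm from the axis of socket_a: the pointer stands over it at the start.
- socket_a_closed (a point): The locked position (short radial bar mark on the deck), 38 mm from the axis of socket_a, 60 degrees clockwise from the round mark.
- plunger_a (a joint): Spring plunger under the capsule in socket_a, m: 0 at its upper stop (open), 0.005 when locked, 0.0135 when the cap is fully down.
- socket_b: The other test socket, same make and size, fixed to the bench, already locked. Origin on its axis at bench level.
- cap_b: Its winged cap, same as cap_a, locked: origin 50 mm above the bench, pointer at the bar mark. To be left as it is.
- handset: Black telephone handset lying on the bench to the right, 250 x 59 x 80 mm, a bystander. Origin under its middle.
- spare_capsule: Receiver capsule lying on the bench to the left of the lever press, 40 mm wide, 15 mm thick, a bystander. Origin under its middle.
- driver: Blue-handled torque screwdriver lying on the bench left of the sockets, 201 mm long, 35 mm thick, a bystander. Origin under its middle.
- lever_press: Green hand lever press fixed behind the sockets, 443 mm high, not part of the job; origin under it. The ball end of its lever (33 mm) hangs 127 mm nearer the robot than that origin, 50 mm to its left (+y), 427 mm above the bench: keep the wrist clear of it.

How it is judged:
By the outcome, as a careful person would: the job done as asked, in the order asked, and still so for the second after the job is handed in, with the robot touching nothing.
It also fails if it takes over 34 s, if anything falls off the work surface, if the arm or the gripper's body presses on something with over 40 N, if the wrist force passes 120 N, or if a joint passes its speed limit or range.

ROBOT

A 6-joint arm with a two-finger parallel gripper is mounted at the origin on a cart in front of the work surface, level with it; the furniture and walls round the work are solid. World frame = base frame: x ahead of the robot, y to its left, z up, the work surface at z = 0. Lengths are in m, angles in rad, forces in N, time in s.
With the tool pointing down it reaches from about 0.375 to 0.975 m from the base axis. Payload 3.8 kg.
Tool frame: the origin (TCP) lies on the centre line of the jaws, within the pads' length; the fingertips stand 8 mm ahead of it and the grasp point (between the pads) lies 11 mm behind it; z points along the fingers, y is the direction in which the jaws open and shut (so a half turn about z gives the same grasp; the last joint's range is limited). The gripper opens to 85 mm and grips with 20 to 120 N. Pads are 22 mm wide; open, the fingers measure 114 mm over their backs; the gripper's body (76 mm by 85 mm) begins 54 mm behind the grasp point. The pads swing forward as they close: fully open they stand 13 mm farther back than shut.
Start: joints at [-1.354, 0.264, 1.604, -0, 1.274, -0.037], TCP at [0.169, -0.653, 0.239] pointing down, gripper open.
Joint ranges: [-2.63, 2.63], [-0.94, 2.18], [0.31, 2.57], [-1.31, 4.45], [0, 2.66], [-2.55, 2.55]. Speed limits (rad/s): [2.57, 2.57, 3.14, 3.14, 3.14, 3.14].

INTERFACE

Orientations are given as a rotation vector (axis times angle).
In Python, from workcell import bot gives the robot as it stands.
- The arm moves only by the tool arm_command, never from a script. Its arguments are lists of equal length, an entry for each row: "slide": the shift along the tool's x, y, z in m, a list of three; "angular": the turn, a rotation vector about the tool's x, y, z in degrees, a list of three; "hand": the finger opening in m, from 0 to 0.0854. A call has exactly 8 rows; each row shifts and turns the pose as measured when the row begins, along the tool's axes as they then stand; what a row does not reach is not made up. A row lasts 1/10 s, in which the tool goes at most 50 mm and 8.59 degrees, less where a joint would pass 70% of its speed; a pose out of reach is approached as far as the arm can. A call is refused whole if a number of a shift passes 0.05 or a number of a turn 8.59, either way. A call with a gripper value outside its range is refused whole. The fingers move at their own pace and stop on an object; "squeeze" is the grip in N (left out, the last holds). Time passes only in rows, so rows that do not move let the fingers close, or fill a call up. It gives the time, the measured TCP pose, the force and the opening at its end, in the units of the state.
- bot.read_state(): the state, without advancing time (a new reading comes with each control period).
- bot.read_camera(name): name is "side" or "top" or "wrist"; returns the picture (400x640x3 uint8, red, green, blue); there is no depth.
- bot.get_calibration(name): a dict with "fx", "fy", "cx", "cy" (pixels), "R" (3x3) and "t" (3): a world point X has camera coordinates R X + t. Camera axes: x right, y down, z forward; pixel columns grow to the right and rows downward; lengths in m; the calibration is good to about 2 mm. A picture is of the moment at which its call begins: read the wrist's pose just before it. get_calibration takes no time and is no camera call; for the wrist camera it gives the pose at the moment of the call.
- bot.finish_job(): hands the job in, once; it reports no verdict.
The state is a dict: "time": time; "q": joint angles; "joint_vel": joint speeds; "joint_torque": joint torques, N m; "tool_pos": TCP position; "tcp_rot": TCP orientation; "wrist_force": force on the tool from outside, world axes, zero at the start; "torque": the same for the moment, N m; "width": opening from 0.0 (shut) to 1.0 (fully open).
Only numpy, scipy, OpenCV 4.12 (cv2) and the standard library are available. Lean on these libraries where they do the work, as an engineer would, in place of code of your own. Each camera call takes 0.05 s, during which the arm holds its last target.

## Working session

There is one attempt and no reset: what is moved stays moved. The work goes in short steps, Python scripts to look and compute and a tool call to move; the robot and the scene stay as the last step left them, time stands still between calls to the robot, and variables do not carry over. Pictures are saved under pics/ and viewed, and the job is handed in when it is done.

Besides the shell and the picture viewer there is one more tool, called after "Call:" as a command line: name --argument value ..., lists and objects as JSON in quotes. arm_command: Moves the arm, as the interface text tells. Its arguments: {"type":"object","properties":{"slide":{"type":"array","items":{"type":"array","items":{"type":"number"}}},"angular":{"type":"array","items":{"type":"array","items":{"type":"number"}}},"hand":{"type":"array","items":{"type":"number"}},"squeeze":{"type":"number"}},"required":["slide","angular","hand"]}

```bash
ls; mkdir -p pics
python3 - <<'E'
from workcell import bot
import cv2,numpy as np
s=bot.read_state();print(s)
for n in("top","side"):
    im=bot.read_camera(n);cv2.imwrite(f"pics/{n}0.png",im[:,:,::-1]);c=bot.get_calibration(n);print(n,c)
E
```

```text
pics
{'time': 0.0, 'q': array([-1.35386955e+00,  2.64754639e-01,  1.60539744e+00,  1.24504213e-05,
        1.27371668e+00, -3.69033604e-02]), 'joint_vel': array([-0.00225282,  0.00018621, -0.00063175, -0.00172596,  0.00119733,
       -0.00074955]), 'joint_torque': array([ 3.33212438e-04, -5.15108943e+01, -3.67312610e+01,  3.32284685e-05,
        1.29625757e-02, -1.08092070e-05]), 'tool_pos': array([ 0.16934401, -0.65265763,  0.23794837]), 'tcp_rot': array([-3.11407609e+00, -3.97353160e-01,  3.02548058e-04]), 'wrist_force': array([ 0.62701123, -0.52145768, -0.14257878]), 'torque': array([ 0.03091343,  0.02496843, -0.01563416]), 'width': 1.0004051002035375}
top {'fx': 408.8283336268989, 'fy': 408.8283336268989, 'cx': 322.88652319937177, 'cy': 195.80802507696552, 'R': array([[-0.0027962 , -0.99975348, -0.02202646],
       [-0.99548059,  0.00487376, -0.09484013],
       [ 0.0949241 ,  0.02166172, -0.99524881]]), 't': array([-0.05938875,  0.59345297,  0.88111045])}
side {'fx': 375.99611453438393, 'fy': 375.99611453438393, 'cx': 318.2582836195451, 'cy': 198.05419728612685, 'R': array([[ 0.99855138, -0.05323165, -0.00784484],
       [-0.03095534, -0.44908284, -0.89295373],
       [ 0.04401042,  0.89190302, -0.45008009]]), 't': array([-0.56913614,  0.07342099,  1.0526141 ])}
```

View pics/top0.png

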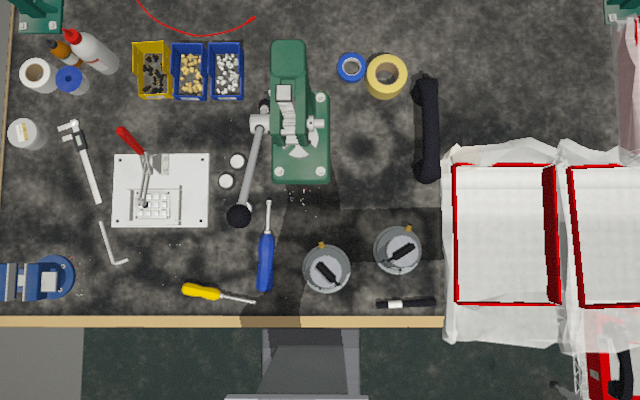

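View pics/side0.png

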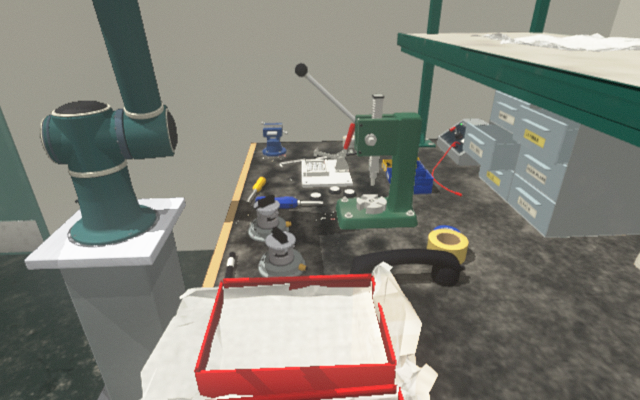

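The top view shows sockets at about (327,270) and (398,250). I'll enlarge both to see which one is open.

Run:
```python
import cv2,numpy as np
t=cv2.imread("pics/top0.png")[215:305,290:440];s=cv2.imread("pics/side0.png")[185:285,225:325]
cv2.imwrite("pics/t0z.png",cv2.resize(t,None,fx=5.3,fy=5.3,interpolation=cv2.INTER_CUBIC))
cv2.imwrite("pics/s0z.png",cv2.resize(s,None,fx=6,fy=6,interpolation=cv2.INTER_CUBIC))
```

```text
(no output)
```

View pics/t0z.png

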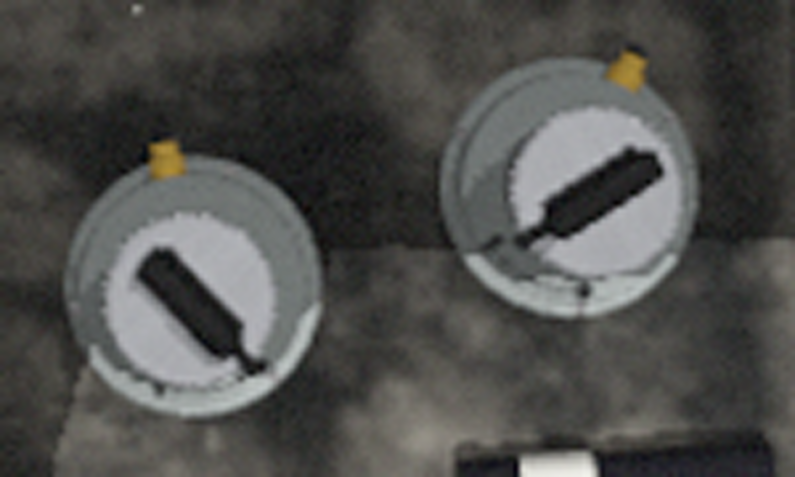

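View pics/s0z.png

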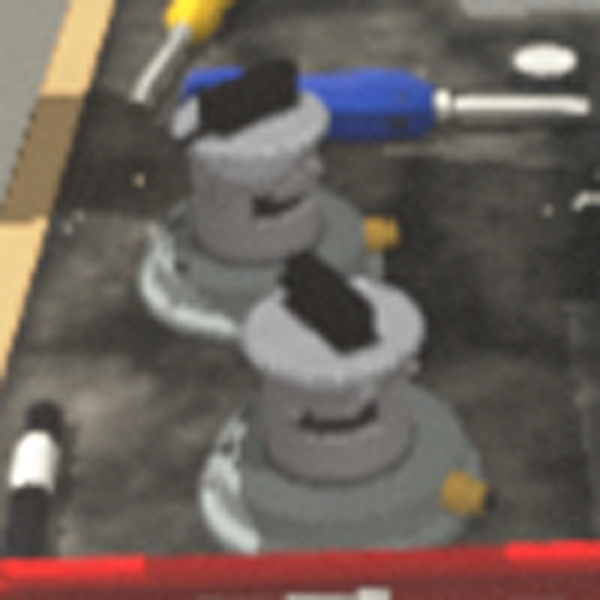

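Right socket: its pointer lies next to the bar mark, and the round mark sits counter-clockwise of it, so it is locked. Left socket: the pointer is lower right with a mark about 60° clockwise, so it is the open one. Next I'll measure it.

```bash
cat > h.py <<'E'
import cv2,numpy as np
def ray(c,uv,z):
    R,t=np.array(c["R"]),np.array(c["t"]);o=-R.T@t
    d=R.T@np.array([(uv[0]-c["cx"])/c["fx"],(uv[1]-c["cy"])/c["fy"],1.]);return o+d*(z-o[2])/d[2]
def proj(c,X):
    p=np.array(c["R"])@X+np.array(c["t"]);return np.array([c["fx"]*p[0]/p[2]+c["cx"],c["fy"]*p[1]/p[2]+c["cy"]])
E
python3 - <<'E'
from h import *
from workcell import bot
im=cv2.imread("pics/top0.png");c=bot.get_calibration("top")
hsv=cv2.cvtColor(im,cv2.COLOR_BGR2HSV)
for nm,(x0,y0,x1,y1),zf in(("A",(300,243,353,296),.0825),("B",(373,225,425,277),.0775)):
    sub=im[y0:y1,x0:x1].astype(int);g=sub.mean(2)
    print(nm)
    bl=(g<50).astype(np.uint8)
    n,l,st,ce=cv2.connectedComponentsWithStats(bl)
    for i in range(1,n):
        if st[i,4]>25: print("black",st[i],ce[i]+[x0,y0])
    for i in range(1,n):
        x,y,w,h,a=st[i]
        if a>60 and 5<x and x+w<50 and y>5:
            ys,xs=np.where(l==i);P=np.array([ray(c,(x+x0,y+y0),zf+.02)[:2] for x,y in zip(xs,ys)])
            m=P.mean(0);u,s,v=np.linalg.svd(P-m);pr=(P-m)@v[0];print("wing",m,np.degrees(np.arctan2(v[0][1],v[0][0])),pr.min(),pr.max())
    # flange: bright, neutral/purplish
    fl=((g>135)&(sub[:,:,2]>=sub[:,:,1]-2)).astype(np.uint8)
    n,l,st,ce=cv2.connectedComponentsWithStats(fl);
    pts=np.argwhere(fl)[:,::-1].astype(np.int32)
    i=1+np.argmax(st[1:,4]);pts=np.argwhere(fl)[:,::-1].astype(np.float32)
    print(st[1:][st[1:,4]>10])
    hull=cv2.convexHull(pts);e=cv2.fitEllipse(hull);uv=np.array(e[0])+[x0,y0];print("ell",uv,e, ray(c,uv,zf))
    (cc,r)=cv2.minEnclosingCircle(hull);print(cc,r,ray(c,np.array(cc)+[x0,y0],zf))
E
```

```text
A
black [  0   0  18  10 114] [307.73684211 246.30701754]
black [ 24   0  29  26 207] [345.37681159 249.47826087]
black [ 16  19  24  24 181] [326.16022099 272.40331492]
black [ 0 25  6 18 46] [301.7826087  276.95652174]
black [ 37  39  16  14 131] [345.88549618 290.30534351]
wing [ 0.43199607 -0.06941108] -136.0875610604903 -0.024756995664952423 0.03420819578085352
[[ 10  12  32  33 483]]
ell [327.0444088  272.43254089] ((27.044408798217773, 29.432540893554688), (30.833547592163086, 37.637245178222656), 132.38064575195312) [ 0.43010986 -0.07095175  0.0825    ]
(27.5, 30.5) 19.144289016723633 [ 0.42794956 -0.07187758  0.0825    ]
B
black [49  0  3 16 31] [423.35483871 230.80645161]
black [47 17  5 22 68] [422.76470588 253.07352941]
black [ 14  18  28  19 183] [401.89617486 251.42076503]
wing [ 0.47315566 -0.22219962] 121.41959095872899 -0.027025530742012263 0.034712268809726284
[[ 13  10  33  33 467]]
ell [399.39443207 254.80823135] ((26.394432067871094, 29.808231353759766), (33.69425582885742, 41.60111999511719), 37.10993576049805) [ 0.46541906 -0.22028239  0.0775    ]
(25.211864471435547, 28.872880935668945) 20.37106704711914 [ 0.46733575 -0.21789067  0.0775    ]
```

Call:
arm_command --slide '[[0.03,-0.038,0],[0.03,-0.038,0],[0.03,-0.038,0],[0.03,-0.038,0],[0.03,-0.038,0],[0.03,-0.038,0],[0.03,-0.038,0],[0.03,-0.038,0]]' --angular '[[0,0,0],[0,0,0],[0,0,0],[0,0,0],[0,0,0],[0,0,0],[0,0,0],[0,0,0]]' --hand '[0.0854,0.0854,0.0854,0.0854,0.0854,0.0854,0.0854,0.0854]'

```text
time: 0.9
tool_pos: [0.3258, -0.2908, 0.2324]
tcp_rot: [-3.11, -0.379, 0.004]
wrist_force: [0.8, 0.4, -0.1]
width: 1.002
```

Call:
arm_command --slide '[[0.03,-0.038,0],[0.03,-0.038,0],[0.03,-0.038,0],[0.03,-0.038,0],[0.02,-0.025,0],[0,0,0],[0,0,0],[0,0,0]]' --angular '[[0,0,0],[0,0,0],[0,0,0],[0,0,0],[0,0,0],[0,0,-8.5],[0,0,-8.5],[0,0,-8.5]]' --hand '[0.0854,0.0854,0.0854,0.0854,0.0854,0.0854,0.0854,0.0854]'

```text
time: 1.7
tool_pos: [0.42, -0.0697, 0.2317]
tcp_rot: [-2.941, -1.071, -0.0]
wrist_force: [-1.1, 0.1, 0.3]
width: 0.999
```

Run:
```python
from h import *
from workcell import bot
s=bot.read_state();c=bot.get_calibration("wrist");im=bot.read_camera("wrist")
print(s["time"],s["tool_pos"],s["tcp_rot"],np.round(s["q"],3));print(c)
np.save("wc1.npy",c,allow_pickle=True)
cv2.imwrite("pics/w1.png",im[:,:,::-1])
```

```text
1.7 [ 0.41999412 -0.06968847  0.23171916] [-2.94130034e+00 -1.07093885e+00 -4.54927270e-04] [-0.231 -0.216  2.109  0.01   1.255  0.639]
{'fx': 322.42406261531306, 'fy': 322.42406261531306, 'cx': 324.1049885603764, 'cy': 197.62170582559258, 'R': array([[ 0.64337456, -0.76548652, -0.00997874],
       [-0.72419497, -0.61279276,  0.31626994],
       [-0.24821528, -0.19625348, -0.94861675]]), 't': array([-0.3227958 ,  0.22376098,  0.46422104])}
```

View pics/w1.png

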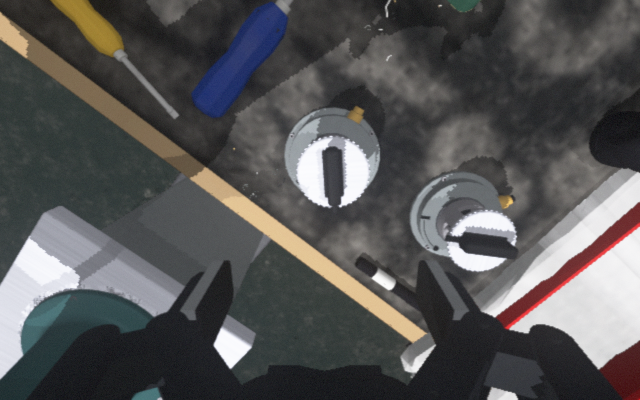

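Socket_a's flange is at about (333,172), with the wing bar nearly vertical and the pointer near (335,207). I'll measure it.

Run:
```python
from h import *
im=cv2.imread("pics/w1.png");c=np.load("wc1.npy",allow_pickle=True).item()
cv2.imwrite("pics/w1z.png",cv2.resize(im[95:260,270:530],None,fx=3,fy=3,interpolation=cv2.INTER_CUBIC))
g=im.astype(int).mean(2)
for nm,(x0,y0,x1,y1),zf in(("A",(280,100,385,215),.0825),("B",(405,165,525,275),.0775)):
    s=g[y0:y1,x0:x1]
    fl=(s>190).astype(np.uint8);n,l,st,ce=cv2.connectedComponentsWithStats(fl);i=1+np.argmax(st[1:,4])
    pts=np.argwhere(l==i)[:,::-1].astype(np.float32);hull=cv2.convexHull(pts)[:,0]
    P=np.array([ray(c,p+[x0,y0],zf)[:2] for p in hull]).astype(np.float32)
    A=np.c_[2*P,np.ones(len(P))];q=np.linalg.lstsq(A,(P**2).sum(1),rcond=None)[0];print(nm,"flange",q[:2],"r",np.sqrt(q[2]+q[0]**2+q[1]**2),cv2.minEnclosingCircle(P),st[i])
    bl=(s<65).astype(np.uint8);n,l,st,ce=cv2.connectedComponentsWithStats(bl)
    for i in range(1,n):
        if st[i,4]>100:
            ys,xs=np.where(l==i);P=np.array([ray(c,(x+x0,y+y0),zf+.02)[:2] for x,y in zip(xs,ys)])
            m=P.mean(0);u,ss,v=np.linalg.svd(P-m,full_matrices=False);pr=(P-m)@v[0];print("black",st[i],m,np.degrees(np.arctan2(v[0][1],v[0][0])),pr.min(),pr.max())
```

```text
A flange [ 0.43319892 -0.06735101] r 0.03245501081562055 ((0.43082666397094727, -0.06395714730024338), 0.03268205001950264) [  16   36   37   71 1445]
black [  39    0   66   99 1442] [ 0.48172517 -0.0658958 ] -120.35929072205832 -0.035938748796519385 0.054976416260245596
black [ 36  47  34  68 623] [ 0.42963289 -0.07249391] -139.88524125966336 -0.032628165064836435 0.02629380751771894
B flange [ 0.47803037 -0.22357743] r 0.029768416680284175 ((0.48198944330215454, -0.21911108493804932), 0.030621888116002083) [ 46  45  64  26 878]
black [  0   0  17  92 568] [ 0.45468916 -0.14095729] -134.34712587730507 -0.04205381575434561 0.04527382788465715
black [ 90  15  16  15 139] [ 0.52095349 -0.18683993] -97.61586098412462 -0.006768588319385793 0.006942847834198867
black [  41   68   72   26 1059] [ 0.47532726 -0.21722354] -63.11405067219591 -0.03789162461875865 0.0314117391863261
black [ 12  95  16  15 165] [ 0.42132669 -0.1914234 ] -110.80716336658621 -0.009639103922085793 0.00962256423163377
black [ 40 101  25   9 114] [ 0.43912777 -0.21772771] 125.4643363891419 -0.012341765398299788 0.010911486749161594
```

View pics/w1z.png

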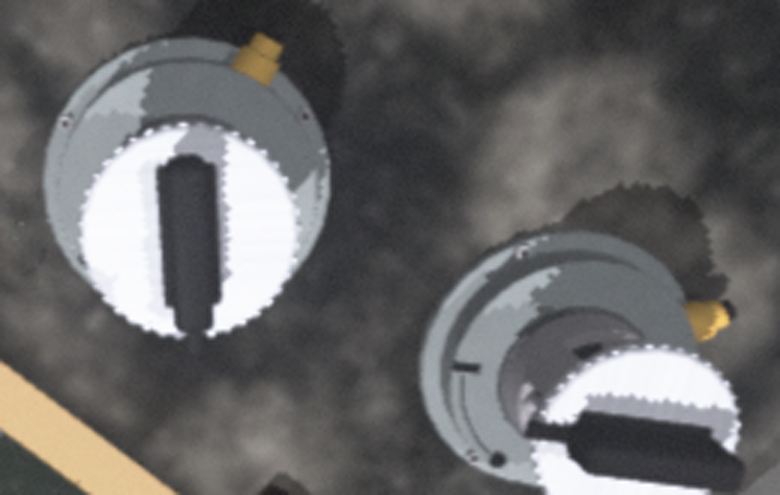

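Run:
```python
from h import *
from workcell import bot
c=np.load("wc1.npy",allow_pickle=True).item()
f=lambda x,y:np.array([x/3+270,y/3+95])
tip=ray(c,f(195,343),.086)[:2];print("tip",tip)
a=ray(c,f(187,156),.1025)[:2];b=ray(c,f(193,304),.1025)[:2];print(a,b,np.linalg.norm(a-b),(a+b)/2,np.degrees(np.arctan2(*(b-a)[::-1])))
for C in((.4325,-.0685),(.4332,-.0674)):
    d=tip-C;print(np.linalg.norm(d),np.degrees(np.arctan2(d[1],d[0])))
t=bot.get_calibration("top")
for r in (1,): 
  o=(290,215);u=np.array([262,368])/5.3+o;p=ray(t,u,.086)[:2];d=p-np.array([.4325,-.0685]);print("top tip",p,np.linalg.norm(d),np.degrees(np.arctan2(d[1],d[0])))
# bar mark in top view at deck
  p=ray(t,np.array([160,388])/5.3+o,.024)[:2];d=p-np.array([.4325,-.0685]);print("bar",p,np.linalg.norm(d),np.degrees(np.arctan2(d[1],d[0])))
# base circle top edge centre
yaw=np.radians(40.0);X=np.array([np.cos(yaw),np.sin(yaw)]);Y=np.array([X[1],-X[0]]);d=np.array([.4325,-.0685])-np.array([.42,-.0697]);print("tool shift",d@X,d@Y)
```

```text
tip [ 0.40935019 -0.09196072]
[ 0.45374329 -0.05047234] [ 0.42249207 -0.07943679] 0.04260959612023911 [ 0.43811768 -0.06495457] -137.1748360987538
0.03295935154207516 -134.6178263430998
0.03423510130573791 -134.1586754487036
top tip [ 0.40630223 -0.09611845] 0.038067071511202324 -133.4878099430135
bar [ 0.39081795 -0.05513006] 0.04377383290071152 162.2158337970714
tool shift 0.010346900670611076 0.00711559178933898
```

Call:
arm_command --slide '[[0.01,0.007,0],[0,0,0.03],[0,0,0.03],[0,0,0.02],[0,0,0.01],[0,0,0],[0,0,0],[0,0,0]]' --angular '[[0,0,-4],[0,0,0],[0,0,0],[0,0,0],[0,0,0],[0,0,0],[0,0,0],[0,0,0]]' --hand '[0.04,0.04,0.04,0.04,0.04,0.04,0.04,0.04]' --squeeze 25

```text
time: 2.55
tool_pos: [0.4325, -0.0681, 0.1399]
tcp_rot: [-2.908, -1.161, -0.003]
wrist_force: [0.6, -0.6, 0.5]
width: 0.47
```

Run:
```python
from h import *
from workcell import bot
s=bot.read_state();c=bot.get_calibration("wrist");im=bot.read_camera("wrist");sd=bot.read_camera("side");tp=bot.read_camera("top")
print(s["time"],s["tool_pos"],s["tcp_rot"],s["width"])
np.save("wc2.npy",c,allow_pickle=True)
cv2.imwrite("pics/w2.png",im[:,:,::-1])
z=np.hstack([cv2.resize(sd[130:290,200:330],None,fx=3,fy=3),cv2.resize(tp[215:375,270:400],None,fx=3,fy=3)])
cv2.imwrite("pics/st2.png",z[:,:,::-1])
for z in(.0825,.1025):print(proj(c,np.array([.4325,-.0685,z])))
```

```text
2.55 [ 0.43246702 -0.06813071  0.1398734 ] [-2.90824631 -1.16105556 -0.00339043] 0.46967475219953303
[322.84228013 224.96433189]
[322.44476744 238.4264788 ]
```

View pics/w2.png

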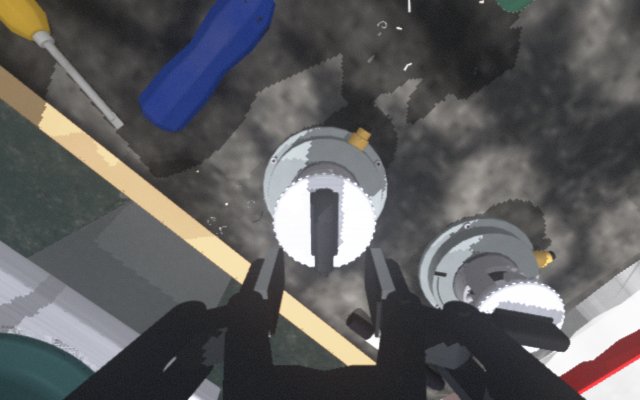

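View pics/st2.png

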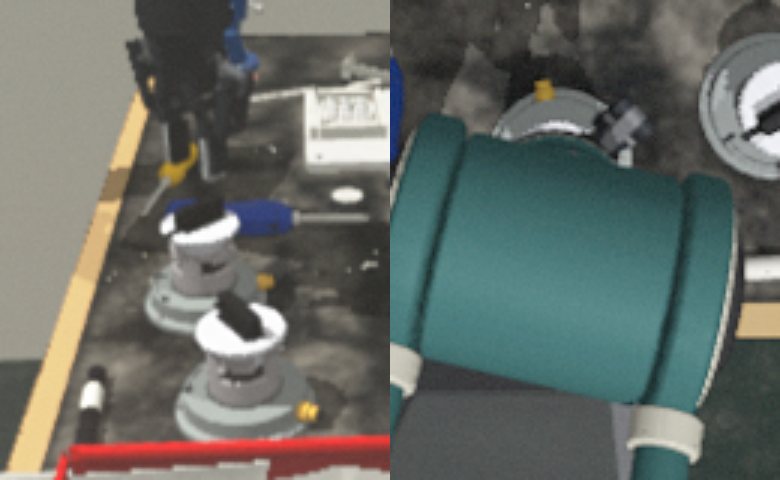

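The wrist view shows socket_a's flange centred near (324,222) against a predicted (323,225), with the wing vertical at (324,225) between the fingertips at about x = 280 and 374. I'll refine the centre.

Run:
```python
from h import *
im=cv2.imread("pics/w2.png");c=np.load("wc2.npy",allow_pickle=True).item()
x0,y0,x1,y1=255,160,395,285
s=im[y0:y1,x0:x1].astype(int).mean(2)
fl=(s>205).astype(np.uint8);n,l,st,ce=cv2.connectedComponentsWithStats(fl)
keep=np.zeros_like(fl)
for i in range(1,n):
    if st[i,4]>300: keep|=(l==i).astype(np.uint8);print(st[i])
pts=np.argwhere(keep)[:,::-1].astype(np.float32);h=cv2.convexHull(pts)[:,0]
for lab,hh in(("all",h),("lower/side",h[h[:,1]>30])):
    P=np.array([ray(c,p+[x0,y0],.0825)[:2] for p in hh])
    A=np.c_[2*P,np.ones(len(P))];q=np.linalg.lstsq(A,(P**2).sum(1),rcond=None)[0];print(lab,q[:2],np.sqrt(q[2]+q[0]**2+q[1]**2),len(P))
bl=((s<60)).astype(np.uint8);n,l,st,ce=cv2.connectedComponentsWithStats(bl)
for i in range(1,n):
    if 300<st[i,4]: print(st[i],ce[i]); 
    if 300<st[i,4]:
        rows=[(r,np.where(l[r]==i)[0]) for r in range(st[i,1],st[i,1]+st[i,3],8)]
        print([(r+y0,v.min()+x0,v.max()+x0) for r,v in rows])
```

```text
[  18   18   42   89 2489]
[  79   19   52   88 2544]
all [ 0.43696925 -0.06854437] 0.034717866545308965 29
lower/side [ 0.43845479 -0.06690466] 0.03602213946443081 22
```

Call:
arm_command --slide '[[0.001,0,0.015],[0,0,0.015],[0,0,0.01],[0,0,0.005],[0,0,0],[0,0,0],[0,0,0],[0,0,0]]' --angular '[[0,0,0],[0,0,0],[0,0,0],[0,0,0],[0,0,0],[0,0,0],[0,0,0],[0,0,0]]' --hand '[0.04,0.04,0.04,0.04,0.0,0.0,0.0,0.0]' --squeeze 25

```text
time: 3.5
tool_pos: [0.4371, -0.0674, 0.0985]
tcp_rot: [-2.913, -1.162, -0.016]
wrist_force: [-1.6, 0.7, -1.2]
width: 0.136
```

Run:
```python
from h import *
from workcell import bot
s=bot.read_state();im=bot.read_camera("wrist");sd=bot.read_camera("side")
print(s["time"],s["tool_pos"],s["tcp_rot"],s["width"],s["wrist_force"],s["torque"])
cv2.imwrite("pics/w3.png",im[:,:,::-1])
cv2.imwrite("pics/s3.png",cv2.resize(sd[150:290,220:330],None,fx=4,fy=4)[:,:,::-1])
```

```text
3.5 [ 0.43708156 -0.06740408  0.09849381] [-2.91260286 -1.16171201 -0.01570347] 0.13619905780886687 [-1.55792214  0.65035414 -1.20110199] [ 0.13694529  0.16455052 -0.01586096]
```

View pics/w3.png

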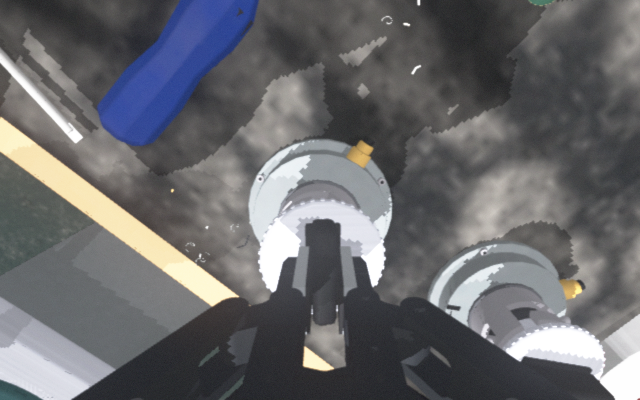

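View pics/s3.png

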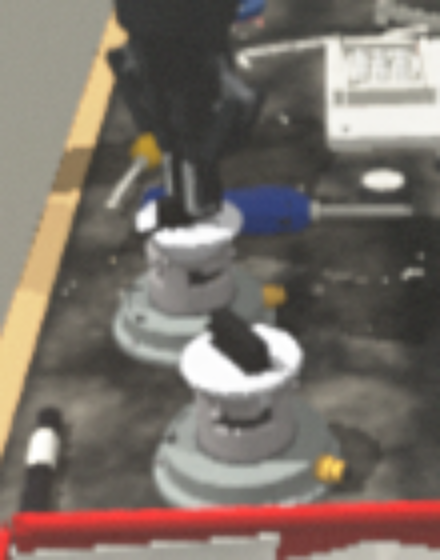

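Pinched at 11.6 mm width, which matches the 12 mm bar. Now press down.

Call:
arm_command --slide '[[0,0,0.004],[0,0,0.004],[0,0,0.004],[0,0,0.004],[0,0,0.003],[0,0,0.003],[0,0,0.003],[0,0,0.003]]' --angular '[[0,0,0],[0,0,0],[0,0,0],[0,0,0],[0,0,0],[0,0,0],[0,0,0],[0,0,0]]' --hand '[0,0,0,0,0,0,0,0]' --squeeze 35

```text
time: 4.4
tool_pos: [0.4375, -0.0668, 0.0844]
tcp_rot: [-2.909, -1.159, -0.007]
wrist_force: [-12.5, 2.1, 25.6]
width: 0.132
```

Run:
```python
from h import *
from workcell import bot
s=bot.read_state();im=bot.read_camera("wrist");sd=bot.read_camera("side")
print(s["time"],s["tool_pos"],s["tcp_rot"],s["width"],s["wrist_force"],s["torque"])
cv2.imwrite("pics/w4.png",im[:,:,::-1])
cv2.imwrite("pics/s4.png",cv2.resize(sd[150:290,220:330],None,fx=4,fy=4)[:,:,::-1])
```

```text
4.4 [ 0.43749046 -0.0667627   0.08440592] [-2.90906329 -1.15854525 -0.00719133] 0.13166786402490935 [-12.48756125   2.07552231  25.60030155] [ 0.492315    2.13020064 -0.11809624]
```

View pics/s4.png

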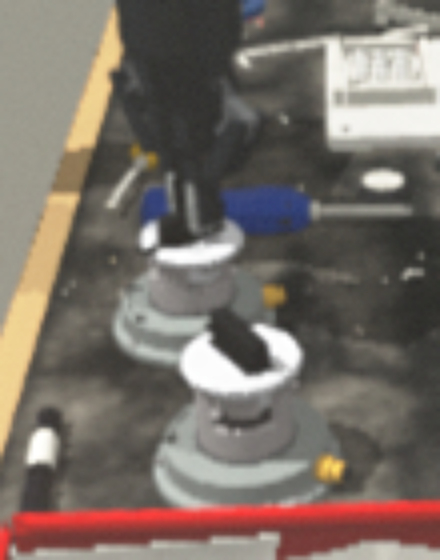

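The cap went down 14 mm and the force jumped to 25 N, so the flange is on the rim. Turn clockwise (+ about tool z) while holding it down.

Call:
arm_command --slide '[[-0.0005,-0.0005,0.0025],[-0.0005,-0.0005,0.0025],[0,0,0.0025],[0,0,0.0025],[0,0,0.0025],[0,0,0.0025],[0,0,0.0025],[0,0,0.0025]]' --angular '[[0,0,3],[0,0,6],[0,0,7],[0,0,7],[0,0,7],[0,0,7],[0,0,7],[0,0,5]]' --hand '[0,0,0,0,0,0,0,0]' --squeeze 35

```text
time: 5.3
tool_pos: [0.4368, -0.0667, 0.0842]
tcp_rot: [-3.127, 0.186, 0.01]
wrist_force: [-10.4, 1.7, 21.3]
width: 0.131
```

Run:
```python
from h import *
from workcell import bot
s=bot.read_state();im=bot.read_camera("wrist");sd=bot.read_camera("side")
print(s["time"],s["tool_pos"],s["tcp_rot"],s["width"],s["wrist_force"],s["torque"],"yaw",np.degrees(2*np.arctan2(-s["tcp_rot"][1],-s["tcp_rot"][0])))
cv2.imwrite("pics/w5.png",im[:,:,::-1])
cv2.imwrite("pics/s5.png",cv2.resize(sd[150:290,220:330],None,fx=4,fy=4)[:,:,::-1])
```

```text
5.3 [ 0.43683202 -0.06665404  0.08417887] [-3.1269286   0.18610519  0.00961037] 0.13132738607952135 [-10.44215388   1.65014281  21.27399824] [0.32096645 1.65942995 0.45785116] yaw -6.812102006782043
```

View pics/s5.png

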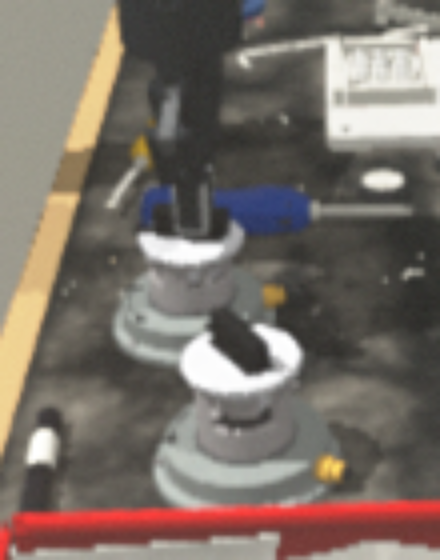

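View pics/w5.png

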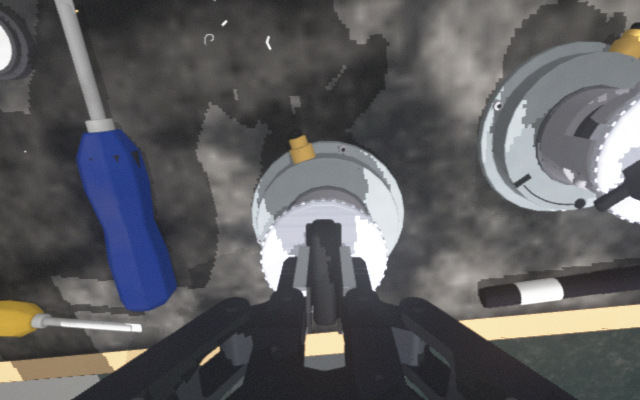

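The wing followed the gripper through 50°. About 12° remains.

Call:
arm_command --slide '[[0,0,0.0025],[0,0,0.0025],[0,0,0.0025],[0,0,0.0025],[0,0,0.0025],[0,0,0.0025],[0,0,0.0025],[0,0,0.0025]]' --angular '[[0,0,5],[0,0,4],[0,0,2],[0,0,1],[0,0,0],[0,0,0],[0,0,0],[0,0,0]]' --hand '[0,0,0,0,0,0,0,0]' --squeeze 35

```text
time: 6.2
tool_pos: [0.4371, -0.0675, 0.084]
tcp_rot: [-3.097, 0.505, 0.021]
wrist_force: [-10.1, 3.1, 20.7]
width: 0.131
```

Run:
```python
from h import *
from workcell import bot
s=bot.read_state()
print(s["time"],s["tool_pos"],s["tcp_rot"],s["width"],s["wrist_force"],s["torque"],"yaw",np.degrees(2*np.arctan2(-s["tcp_rot"][1],-s["tcp_rot"][0])))
```

```text
6.2 [ 0.43712238 -0.06748911  0.08403846] [-3.09657812  0.50504599  0.02112069] 0.13113240569791385 [-10.09052291   3.0505733   20.70060532] [0.30817924 1.59963924 0.29269845] yaw -18.526539398235414
```

At 61.9°. Now ease up so the spring takes the cap into the notches, then open.

Call:
arm_command --slide '[[0,0,-0.001],[0,0,-0.002],[0,0,-0.002],[0,0,0],[0,0,0],[0,0,0],[0,0,0],[0,0,0]]' --angular '[[0,0,0],[0,0,0],[0,0,0],[0,0,0],[0,0,0],[0,0,0],[0,0,0],[0,0,0]]' --hand '[0,0,0,0,0.035,0.035,0.035,0.035]'

```text
time: 7.0
tool_pos: [0.4389, -0.0689, 0.0916]
tcp_rot: [-3.1, 0.502, 0.014]
wrist_force: [0.5, -0.7, -0.5]
width: 0.412
```

Run:
```python
from h import *
from workcell import bot
s=bot.read_state();im=bot.read_camera("wrist");sd=bot.read_camera("side")
print(s["time"],s["tool_pos"],s["tcp_rot"],s["width"],s["wrist_force"],s["torque"],"yaw",np.degrees(2*np.arctan2(-s["tcp_rot"][1],-s["tcp_rot"][0])))
cv2.imwrite("pics/w6.png",im[:,:,::-1])
cv2.imwrite("pics/s6.png",cv2.resize(sd[150:290,220:330],None,fx=4,fy=4)[:,:,::-1])
```

```text
7.0 [ 0.43890934 -0.06885911  0.09162479] [-3.09971459  0.50218343  0.01443235] 0.412456816688023 [ 0.46938899 -0.65764906 -0.47900654] [-0.00466558 -0.00176441  0.02817881] yaw -18.40501514255262
```

View pics/w6.png

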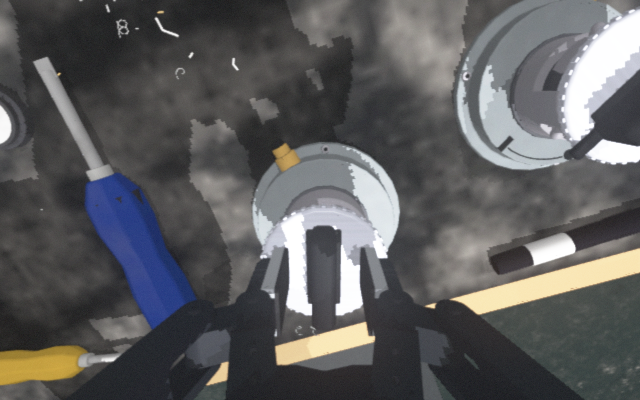

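View pics/s6.png

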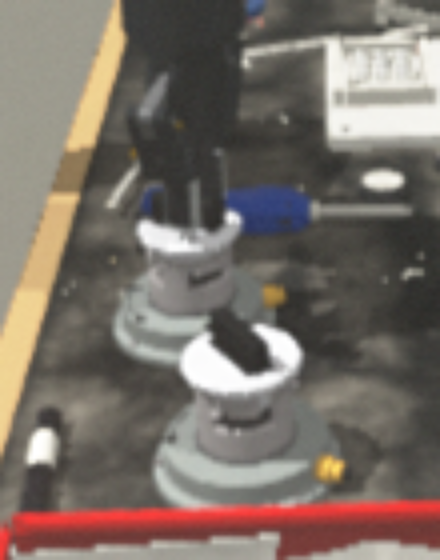

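The fingers are clear of the wing. Retreat up, then to the right, for a check.

Call:
arm_command --slide '[[0,0,-0.01],[0,0,-0.03],[0,0,-0.05],[0,0,-0.05],[0.015,0.046,0],[0.015,0.046,0],[0.015,0.046,0],[0.015,0.046,0]]' --angular '[[0,0,0],[0,0,0],[0,0,0],[0,0,0],[0,0,0],[0,0,0],[0,0,0],[0,0,0]]' --hand '[0.035,0.035,0.05,0.05,0.05,0.05,0.05,0.05]'

```text
time: 7.9
tool_pos: [0.4416, -0.2633, 0.2441]
tcp_rot: [3.104, -0.481, -0.003]
wrist_force: [1.3, 0.3, 0.4]
width: 0.587
```

Run:
```python
from h import *
from workcell import bot
s=bot.read_state();sd=bot.read_camera("side");t=bot.read_camera("top")
print(s["time"],s["tool_pos"],s["wrist_force"])
cv2.imwrite("pics/t7f.png",t[:,:,::-1])
cv2.imwrite("pics/s7f.png",sd[:,:,::-1])
cv2.imwrite("pics/t7.png",cv2.resize(t[215:305,290:440],None,fx=5.3,fy=5.3,interpolation=cv2.INTER_CUBIC)[:,:,::-1])
cv2.imwrite("pics/s7.png",cv2.resize(sd[185:285,225:325],None,fx=6,fy=6,interpolation=cv2.INTER_CUBIC)[:,:,::-1])
```

```text
7.9 [ 0.4416125  -0.26329429  0.2441344 ] [1.27009487 0.30072204 0.43240422]
```

View pics/t7.png

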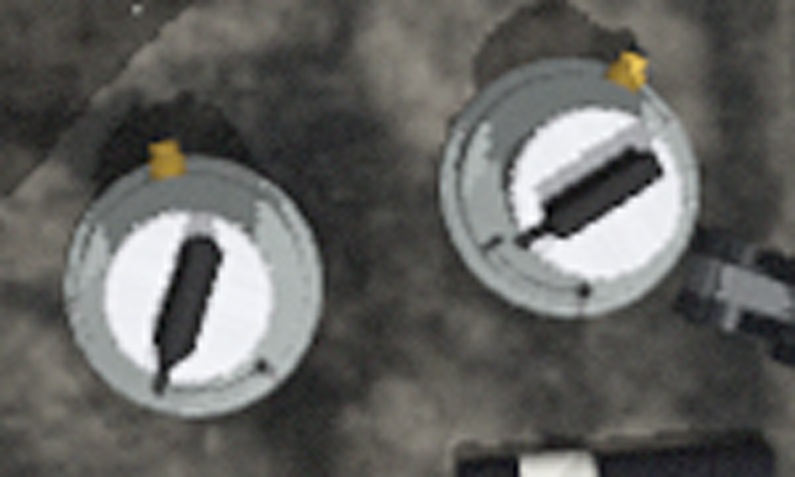

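View pics/s7.png

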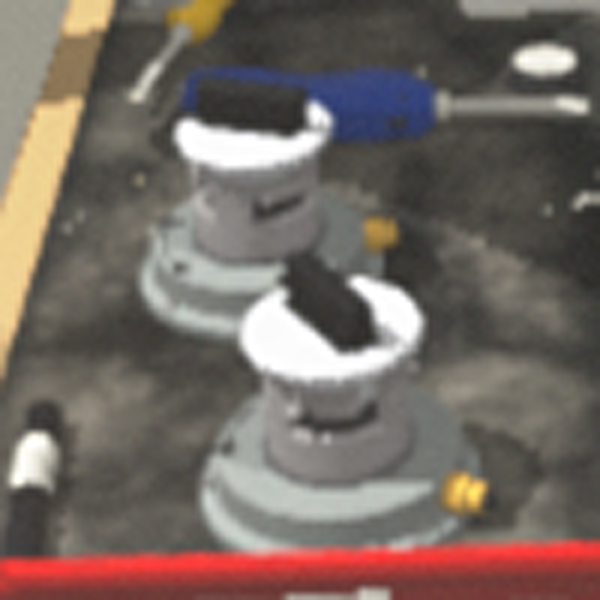

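Run:
```python
from h import *
from workcell import bot
c=bot.get_calibration("top");im=cv2.imread("pics/t7f.png");g=im[243:296,300:353].astype(int).mean(2)
n,l,st,ce=cv2.connectedComponentsWithStats((g<55).astype(np.uint8))
for i in range(1,n):
    x,y,w,h,a=st[i]
    if a>80 and x>10 and x+w<45:
        ys,xs=np.where(l==i);P=np.array([ray(c,(x+300,y+243),.0975)[:2] for x,y in zip(xs,ys)]);m=P.mean(0);v=np.linalg.svd(P-m,full_matrices=False)[2];print("wing",m,np.degrees(np.arctan2(v[0][1],v[0][0])))
# flange height: rows of lower-edge in side before/after at flange centre column
sc=bot.get_calibration("side")
for z in(.0825,.0775,.069):print(z,proj(sc,np.array([.436,-.068,z])))
a=cv2.imread("pics/side0.png").astype(int).mean(2);b=cv2.imread("pics/s7f.png").astype(int).mean(2)
for col in(262,266,270):print(col,"before",a[198:222,col].astype(int),"after",b[198:222,col].astype(int))
```

```text
wing [ 0.43259989 -0.06564406] 162.02904639370942
0.0825 [267.76815015 204.53686597]
0.0775 [267.89964133 206.2414596 ]
0.069 [268.12179053 209.1213039 ]
262 before [ 76  50  49  48  47  46  46  46  48  78 137 173 163 134 126 132 124 107
 106 103 105 102 107 108] after [ 67  63  59  52  49  52  48  68 165 242 253 252 252 254 248 171 126 111
 109 121 132 131 134 135]
266 before [ 49  46  50  49  47  49  45  67 128 166 172 176 171 152 138 134 133 120
 105 105 101 103 105 106] after [ 72  66  61  50  52  52  51  47  87 226 255 253 252 254 242 153 125 116
 107 108 110 115 117 115]
270 before [ 47  47  49  49  46  62 115 162 174 170 170 175 171 145 133 132 123 113
 110  93  75  52  61 100] after [ 78  63  60  61  50  47  52  47  68 165 245 254 253 248 201 142 122 110
 110 115 106  68  64 100]
```

```bash
python3 -c "
from workcell import bot
print(bot.finish_job())"
```

```text
the job is handed in; nothing more can be done
None
```

The open socket (the left one) is now closed. I pinched its wing bar and pressed the cap down about 14 mm until the flange met the rim. I then turned it about 62° clockwise, eased it up with the spring, let go and backed away. The job was handed in at about 8 s.

**Pointer:** in the top view it covers the bar mark and the round mark is now uncovered. The wing lies at 162.0°, and before the move I had measured the bar mark at 162.2°. The 62° turn is slightly over the nominal 60°, but short of the stop at about 64°.

**Height:** in the side view the flange sits about 2 px lower than at the start. That matches the 5 mm drop of a locked cap; fully down would show about 4.6 px. It is a coarse check, because 5 mm is less than 2 px in that view.

**Forces:** the highest I read between moves was about 26 N down with 12 N sideways, while pressing. With the gripper clear of the cap, the reading was about 1 N.

**Other items:** socket B looked unchanged in both views. The neighbouring items in view also looked unchanged, but I did not measure any of these.

**Disagreement:** my estimates of the cap's axis differed by up to 6 mm (x from 0.432 to 0.438 m). The gripper settled at x = 0.437 m when it closed on the wing.

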